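# Dose rinse on a tray of microtubes and tip it to drain

### The job

Press the pump of the rinse bottle all the way down and let it come back up, so that the three microtubes in the tray get a dose. Then lift the tray off the worktop by its handle and tip it about 30 degrees towards the corner with the drain spout, until all three tubes have slid into that corner. Finish while holding it still there in the air, still tipped, with the tubes in the spout corner; do not put it down or let it go, and leave the loose things around (brown bottle, glass vial, timer) where they stand.

Things in the scene. Friction and masses are not known exactly. Their poses are not given: they have to be found in the camera images.
- pump (a joint): white dosing pump on the small fixed rinse bottle (46 mm across, white with a green band). 0 = up, 0.009 m = fully pressed; slides straight down against a spring, 2.1 N at the start and 5.3 N fully down, and comes back up by itself
- pump_top (a point): centre of the flat round top (28 mm across) of the pump head, 138.5 mm above the worktop when up; moves with the pump. z up; its own -x is the direction of the pump's nose, a 9 mm tube reaching 69 mm from here to just over the tray's wall, its underside 119 mm above the worktop
- tray: square grey tray, 150 x 150 mm, walls 40 mm high, walls and floor 4 mm thick, 0.22 to 0.36 kg. Origin: centre of its underside; z up. Its axes run along the DIAGONALS: -x points to the corner with the drain spout (106 mm from the origin; roughly towards the robot at the start), the handle's posts stand at the +y and -y corners
- tray_grip (a point): centre of the tray's handle, a straight flat bar along the tray's y from corner to corner over its centre: 12 mm thick (along the tray's x), 22 mm high (84 to 106 mm above the tray's underside), 215 mm long; this point is 95 mm above the underside. Take it here from above, fingers closing along the tray's x. Axes as the tray's
- tray_spout (a point): the open end of the drain spout, a 12 mm tube that sticks out at floor level of the spout corner; this point lies 125 mm from the tray's centre along its -x, 10 mm above the underside
- tube_0: microtube with its cap shut, pale plastic, 38 mm long (along its y), 14 mm thick, lying loose on the tray floor, slippery (starts to slide at a tilt of 8 to 12 degrees, in a corner by 24 degrees at most). Origin: middle of its underside
- tube_1: second microtube, the same
- tube_2: third microtube, the same
- amber: bystander: brown bottle with black cap, 48 mm across, 105 mm high, loose. Origin: centre of its underside
- vial: bystander: glass vial with white cap, 27 mm across, 64 mm high, loose. Origin: centre of its underside
- timer_box: bystander: small white timer, 62 x 66 x 19 mm, loose. Origin: centre of its underside
- stand: dark round foot of the rinse bottle, 68 mm across, 14 mm high, beside the tray's far left wall; cannot move. Origin: centre of its underside. The pump's nose hangs over the tray: lift the tray only about 30 mm (rim then at 70 mm) and draw it away from the bottle before raising or tipping it
Things that resemble listed ones, but are neither listed nor needed, are in the scene too. Of the things that look like the stand, the smaller one is meant.

How it is judged:
On the way, in this order (a step that is already met when the one before it is completed fails the run):
1. the pump is pressed down (at least 7.5 of its 9 mm) (value of joint pump above 0.0075 m), for 0.05 s.
2. the pump is back up (value of joint pump below 0.002 m), for 0.1 s.
3. the tray is lifted clear of the worktop and tipped, its spout at least 20 mm up (height (world z) of tray_spout above 0.02 m and angle between tray's own z axis and vertical above 0.3 rad), for 0.2 s.
At the end, for the whole second after the job is handed in: the fingers hold the tray still in the air (spout at least 20 mm up, off the bottle), tipped 0.3 to 1.0 rad; all three tubes lie still in it, at least 30 mm from its centre towards the spout corner; the pump is up (all of step 3 and contact force between the fingers and tray above 1 N and contact force between tray and stand below 0.3 N and angle between tray's own z axis and vertical below 1 rad and linear speed of each of tray, tube_0, tube_1, tube_2 below 0.03 m/s and value of joint pump below 0.002 m and x of each of tube_0, tube_1, tube_2 in the frame of tray below -0.03 m and distance between each of tube_0, tube_1, tube_2 and tray below 0.11 m); the arm keeps its last pose, push and grip.
It fails at once if a bystander (brown bottle, vial, timer) is moved by more than 20 mm (distance of any of amber, vial, timer_box from where it was at the start of the episode above 0.02 m).
It also fails if it takes over 48 s, if anything falls off the work surface, if the arm or the gripper's body presses on something with over 40 N, if the wrist force passes 120 N, or if a joint passes its speed limit or range.

### The arm

A 7-joint arm with a two-finger parallel gripper is mounted at the origin on a cart in front of the work surface, level with it; the furniture and walls round the work are solid. World frame = base frame: x ahead of the robot, y to its left, z up, the work surface at z = 0. Lengths are in m, angles in rad, forces in N, time in s.
With the tool pointing down it reaches from about 0.425 to 0.95 m from the base axis. Payload 4.7 kg.
Tool frame: the origin (TCP) lies on the centre line of the jaws, within the pads' length; the fingertips stand robot.nose_length ahead of it and the grasp point (between the pads) lies 8 mm behind it (robot.nose_length is the distance from the TCP to the fingertips, in m); z points along the fingers, y is the line along which they close (so a half turn about z gives the same grasp; the last joint's range is limited). The gripper opens to 85 mm and grips with 20 to 120 N. Pads are 22 mm wide; open, the fingers measure 114 mm over their backs; the gripper's body (76 mm by 85 mm) begins 54 mm behind the grasp point. The pads swing forward as they close: fully open they stand 13 mm farther back than shut.
Start: joints at [-1.192, 0.469, -0.049, 1.532, 0.024, 1.141, -0.082], TCP at [0.268, 0.62, 0.242] pointing down, gripper open.
Joint ranges: [-2.59, 2.59], [-0.33, 1.99], [-1.39, 1.29], [0.1, 2.45], [-1.04, 4.18], [0.21, 1.99], [-2.66, 2.66]. Speed limits (rad/s): [2.57, 2.57, 3.14, 3.14, 3.14, 3.14, 3.14].

### API

Orientations are given as [roll, pitch, yaw] about the fixed x, y, z axes, in that order (R = Rz(yaw) Ry(pitch) Rx(roll)).
In Python, from plant import robot gives the robot as it stands. Calls block until the motion is done:
- robot.goto(position, orientation): joint-space move of the TCP to a pose.
- robot.move_straight(position, vel=0.15, attitude=None, contact_N=None): straight line of the TCP; attitude=None keeps the orientation; vel is the mean speed in m/s. With contact_N (N) it stops when the force on the tool has changed by that much, and returns True; else False.
- robot.move_joints(angles): joint-space move.
- robot.grip(opening, strength=None): opening from 0.0 (shut) to 1.0 (fully open); strength is the grip in N (None keeps the last); returns when the fingers have stopped.
- robot.sleep(seconds).
- robot.inverse_kinematics(position, orientation): joint angles nearest the present ones, or None.
- robot.sense(): the state.
- robot.grab_frame(name): name is "scene" or "top" or "wrist"; returns a dict with "image" (400x640x3 uint8, red, green, blue), "range_z" (400x640 float32, m along the optical axis (not along the pixel's ray), 0 where there is no reading), "fx", "fy", "cx", "cy" (pixels), "R" (3x3) and "t" (3): a world point X has camera coordinates R X + t. Camera axes: x right, y down, z forward; pixel columns grow to the right and rows downward; lengths in m; the calibration is good to about 2 mm. A picture is of the moment at which its call begins.
A pose or a line that the arm cannot do raises robot.IKError and nothing moves.
- robot.close_job(): hands the job in; it is judged then, once.
The state is a dict: "t": time; "joint_pos": joint angles; "joint_velocities": joint speeds; "effort": joint torques, N m; "tcp_pos": TCP position; "tcp_rot": TCP orientation; "wrist_force": force on the tool from outside, world axes, zero at the start; "torque": the same for the moment, N m; "opening": opening from 0.0 (shut) to 1.0 (fully open); "gripper_force": force on a finger pad.
Only numpy, scipy, OpenCV 4.12 (cv2) and the standard library are available. Lean on these libraries where they do the work, as an engineer would, in place of code of your own. Each camera call takes 0.05 s, during which the arm holds its last target. There are 200 camera calls.

## Working session

There is one attempt and no reset: what is moved stays moved. The work goes in short steps, each a Python script; the robot and the scene stay as the last script left them, time stands still between calls to the robot, and variables do not carry over. Pictures are saved under pics/ and viewed, at most 10 in all, crops included, and the job is handed in when it is done.

```bash
mkdir -p pics; ls; cat > h.py <<'E'
import numpy as np, cv2
from plant import robot
def snap(name, tag):
    f=robot.grab_frame(name); np.savez('%s.npz'%tag, **f)
    cv2.imwrite('pics/%s.png'%tag, f['image'][:,:,::-1]); return f
def cloud(f):
    z=np.asarray(f['range_z'],float); v,u=np.mgrid[:z.shape[0],:z.shape[1]]
    P=np.stack([(u-f['cx'])/f['fx']*z,(v-f['cy'])/f['fy']*z,z],-1)
    W=(P-f['t'])@np.asarray(f['R']); W[z<=0]=np.nan; return W
E
python3 - <<'E'
from h import *
s=robot.sense(); print(s['tcp_pos'],s['tcp_rot'],s['t'],robot.nose_length)
for n in ['scene','top']: snap(n,n+'0')
E
```

```text
pics
[0.26749185 0.61911945 0.24125902] [-3.13963148e+00  7.32138481e-05  2.73379973e+00] 0.0 0.011
```

View pics/scene0.png

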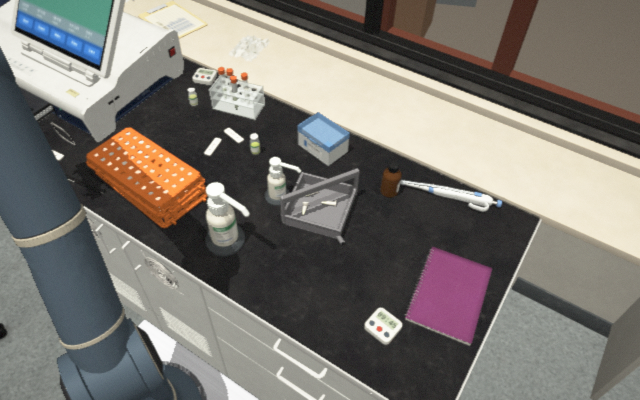

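View pics/top0.png

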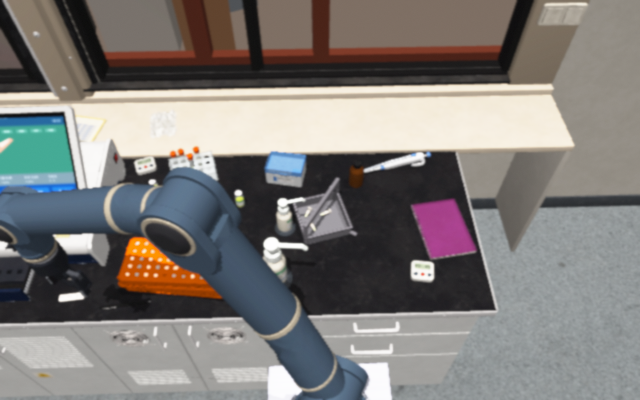

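Two pump bottles: the small one at scene (277,165), with its nose over the tray, and a larger one at (217,190), with its nose ending well away from the tray. The small one fits: smaller stand, beside the tray. The tray is at about (320,205), its spout at (341,239) and its handle running (283,205)–(357,175). Next I'll confirm with a crop and measure.

```bash
python3 - <<'E'
from h import *
f=dict(np.load('scene0.npz')); W=cloud(f)
c=f['image'][130:260,180:420,::-1]; cv2.imwrite('pics/crop0.png',cv2.resize(c,None,fx=3.3,fy=3.3,interpolation=cv2.INTER_CUBIC))
for n,(u,v) in dict(small_top=(275,161),nose_tip=(298,169),small_body=(277,185),big_top=(214,188),bignose=(245,212),spout=(341,239),h1=(286,203),h2=(320,188),h3=(355,174),tl=(282,213),floor=(325,225),amber=(393,172),vial=(255,140),timer=(381,322),blue=(322,130)).items(): print(n,W[v,u].round(4))
# points within the region by height
for n,g in [('scene',f),('top',dict(np.load('top0.npz')))]:
    P=cloud(g).reshape(-1,3); P=P[np.isfinite(P).all(1)]
    m=(P[:,2]>.08)&(P[:,2]<.3)&(P[:,0]>.3)&(P[:,0]<.95)&(abs(P[:,1])<.45)
    Q=P[m]
    img=np.zeros((650//3+1,900//3+1),np.uint8); img[((Q[:,0]-.3)/.003).astype(int),((Q[:,1]+.45)/.003).astype(int)]=1
    k,l,st,ce=cv2.connectedComponentsWithStats(img)
    lab=l[((Q[:,0]-.3)/.003).astype(int),((Q[:,1]+.45)/.003).astype(int)]
    for i in range(1,k):
        q=Q[lab==i]
        if len(q)>15: print(n,i,len(q),q.min(0).round(3),q.max(0).round(3))
E
```

```text
small_top [0.5993 0.1209 0.1352]
nose_tip [0.6118 0.0608 0.1311]
small_body [0.5844 0.1076 0.0678]
big_top [0.4131 0.1472 0.1959]
bignose [0.403  0.0541 0.187 ]
spout [ 0.5648 -0.0979  0.0151]
h1 [0.5922 0.0878 0.0008]
h2 [0.6198 0.0009 0.0907]
h3 [ 0.7029 -0.0503  0.0977]
tl [0.5322 0.0558 0.0447]
floor [ 0.5656 -0.0499  0.0361]
amber [ 0.7692 -0.1245  0.0901]
vial [nan nan nan]
timer [ 0.4248 -0.286   0.0138]
blue [0.8121 0.1181 0.0764]
scene 1 1231 [0.38  0.047 0.08 ] [0.441 0.177 0.202]
scene 2 695 [ 0.528 -0.058  0.081] [0.719 0.062 0.111]
scene 5 373 [0.575 0.055 0.08 ] [0.618 0.138 0.143]
scene 6 144 [ 0.758 -0.135  0.08 ] [ 0.793 -0.104  0.11 ]
scene 13 91 [0.803 0.417 0.081] [0.825 0.44  0.128]
scene 22 85 [0.832 0.4   0.081] [0.854 0.42  0.127]
top 4 689 [0.378 0.05  0.08 ] [0.43  0.172 0.204]
top 10 287 [ 0.524 -0.033  0.081] [0.684 0.063 0.113]
top 11 245 [0.575 0.058 0.08 ] [0.614 0.143 0.145]
top 13 49 [ 0.684 -0.051  0.081] [ 0.715 -0.027  0.11 ]
top 15 82 [ 0.762 -0.13   0.081] [ 0.793 -0.094  0.109]
top 29 65 [0.802 0.423 0.081] [0.816 0.443 0.13 ]
top 51 64 [0.829 0.406 0.081] [0.848 0.426 0.128]
```

View pics/crop0.png

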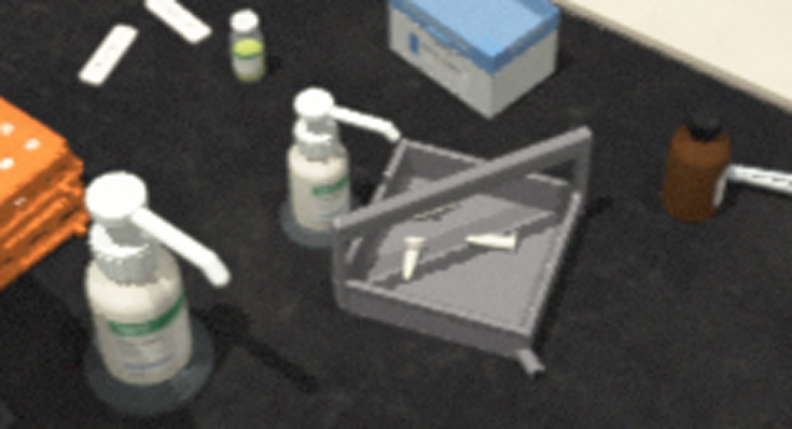

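The crop confirms it: the small bottle at crop (315,165) beside the tray is the one meant. The tray's handle runs from crop (340,222) to (588,135), and the spout is at (530,360). Now I'll fit precisely and check reachability.

```bash
cat >> h.py <<'E'
def fit(f):
    P=cloud(f).reshape(-1,3); P=P[np.isfinite(P).all(1)]
    q=P[(P[:,2]>.098)&(P[:,2]<.120)&(P[:,0]>.5)&(P[:,0]<.74)&(P[:,1]>-.08)&(P[:,1]<.085)]
    q=q[abs((q[:,0]-.622)*.53+(q[:,1]-.004)*.85)<.02]
    vx,vy,x0,y0=cv2.fitLine(q[:,:2].astype(np.float32),cv2.DIST_HUBER,0,.001,.001).ravel()
    d=np.array([vx,vy]); d*=-np.sign(vx); s=(q[:,:2]-[x0,y0])@d
    lo,hi=np.percentile(s,[.5,99.5]); c=np.array([x0,y0])+d*(lo+hi)/2
    print('handle c',c.round(4),'ang',np.degrees(np.arctan2(d[1],d[0])).round(2),'len',(hi-lo).round(4),'ztop',np.percentile(q[:,2],90).round(4),len(q))
    p=P[(P[:,2]>.132)&(P[:,2]<.15)&(abs(P[:,0]-.597)<.04)&(P[:,1]>.10)&(P[:,1]<.16)]
    if len(p)>5:
        (cx,cy),r=cv2.minEnclosingCircle(p[:,:2].astype(np.float32))
        print('pump',cx.__round__(4),cy.__round__(4),'r',round(r,4),'med',np.median(p,0).round(4),len(p))
E
python3 - <<'E'
from h import *
for n in ['scene0','top0']: fit(dict(np.load(n+'.npz')))
pi=np.pi
for p,o in [((.598,.123,.25),(pi,0,y)) for y in (-2.6,-2.1,-1,0,.54,1,2.1,2.6)]+[((.62,.004,.09),(pi,0,y)) for y in (-2.1-.03,2.58,-.56)]:
    q=robot.inverse_kinematics(p,o); print(p,o,None if q is None else np.round(q,2))
E
```

```text
handle c [ 6.217e-01 -2.000e-04] ang 149.14 len 0.2136 ztop 0.1074 443
pump 0.6009 0.1176 r 0.0174 med [0.5979 0.1181 0.1362] 94
handle c [0.6202 0.0045] ang 149.5 len 0.213 ztop 0.1092 255
pump 0.5965 0.117 r 0.0196 med [0.5982 0.1211 0.1373] 65
(0.598, 0.123, 0.25) (3.141592653589793, 0, -2.6) [-0.3   0.36  0.04  1.69 -0.02  1.1   1.85]
(0.598, 0.123, 0.25) (3.141592653589793, 0, -2.1) [-0.23  0.36 -0.05  1.68  0.02  1.1   2.32]
(0.598, 0.123, 0.25) (3.141592653589793, 0, -1) [-1.03  0.56  1.12  1.73 -0.54  1.2  -2.34]
(0.598, 0.123, 0.25) (3.141592653589793, 0, 0) [-0.76  0.41  0.66  1.71 -0.27  1.11 -1.59]
(0.598, 0.123, 0.25) (3.141592653589793, 0, 0.54) [-0.69  0.39  0.56  1.71 -0.23  1.11 -1.09]
(0.598, 0.123, 0.25) (3.141592653589793, 0, 1) [-0.69  0.39  0.56  1.71 -0.23  1.11 -0.63]
(0.598, 0.123, 0.25) (3.141592653589793, 0, 2.1) [-0.54  0.36  0.35  1.7  -0.14  1.1   0.39]
(0.598, 0.123, 0.25) (3.141592653589793, 0, 2.6) [-0.47  0.36  0.26  1.7  -0.1   1.1   0.85]
(0.62, 0.004, 0.09) (3.141592653589793, 0, -2.13) [-0.02  0.54 -0.07  1.8   0.05  0.8   2.46]
(0.62, 0.004, 0.09) (3.141592653589793, 0, 2.58) [-0.27  0.55  0.26  1.82 -0.19  0.8   1.1 ]
(0.62, 0.004, 0.09) (3.141592653589793, 0, -0.56) [-0.78  0.84  1.11  1.85 -0.87  1.04 -1.44]
```

```bash
cat >> h.py <<'E'
from scipy.spatial.transform import Rotation as Ro
YAW=np.radians(149.3); DN=[np.pi,0,YAW]
def tilt(deg):
    return list((Ro.from_rotvec(np.radians(-deg)*np.array([np.cos(YAW),np.sin(YAW),0]))*Ro.from_euler('xyz',DN)).as_euler('xyz'))
E
python3 - <<'E'
from h import *
for p in [(.55,-.12,.25),(.55,-.05,.25),(.6,-.12,.25),(.58,-.1,.3)]:
    q=robot.inverse_kinematics(p,tilt(32)); print(p,None if q is None else np.round(q,2))
p=robot.sense()['tcp_pos']; robot.grip(0.0,60)
robot.move_straight([p[0],p[1],.36])
robot.goto([.56,.15,.36],DN)
robot.goto([.575,.119,.28],DN)
fit(snap('wrist','w1')); print(robot.sense()['t'])
E
```

```text
(0.55, -0.12, 0.25) [-0.43  0.48  1.15  1.95 -1.03  1.32  2.18]
(0.55, -0.05, 0.25) [ 0.49  0.24 -0.24  1.96 -0.64  0.89  1.7 ]
(0.6, -0.12, 0.25) [ 0.57  0.36 -0.24  1.8  -0.58  0.96  1.71]
(0.58, -0.1, 0.3) [ 0.56  0.27 -0.24  1.8  -0.57  1.03  1.65]
handle c [0.5952 0.0207] ang 150.07 len 0.1459 ztop 0.1066 1455
pump 0.601 0.1169 r 0.0181 med [0.5993 0.12   0.1373] 704
4.2833
```

View pics/w1.png

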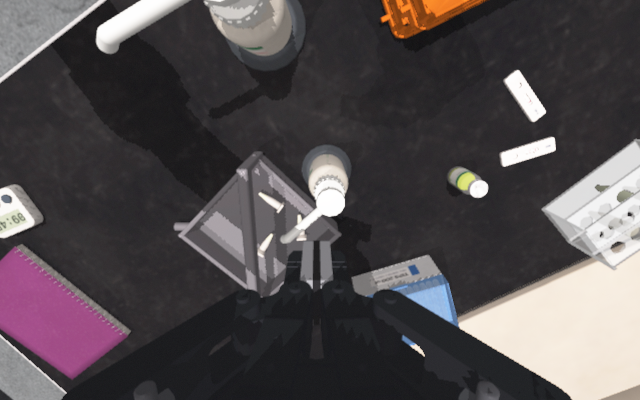

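The wrist view shows the pump head at (331,201), its nose to (288,238) and the handle from (255,160) to about (262,290). I'll project the head pixel onto z = 0.1385 and press.

```bash
python3 - <<'E'
from h import *
f=dict(np.load('w1.npz')); R=f['R']; C=-R.T@f['t']
d=R.T@np.array([(331-f['cx'])/f['fx'],(201.5-f['cy'])/f['fy'],1]); X=C+d*(.1385-C[2])/d[2]; print('ray',X)
P=cloud(f)[185:218,315:347].reshape(-1,3); P=P[abs(P[:,2]-.1385)<.003]; print(P.mean(0),P.min(0),P.max(0))
x,y=(X[:2]+P.mean(0)[:2])/2; print(x,y)
if abs(x-.599)<.005 and abs(y-.12)<.005:
    robot.move_straight([x,y,.20],vel=.1); robot.move_straight([x,y,.155],vel=.1)
    w0=robot.sense()['wrist_force']
    print(robot.move_straight([x,y,.1385],vel=.02,contact_N=16)); s=robot.sense()
    print(s['tcp_pos'],s['wrist_force']-w0)
    fit(snap('top','t1'))
E
```

```text
ray [0.59849547 0.1216232  0.1385    ]
[0.59904971 0.12033172 0.13745739] [0.58590531 0.10005278 0.13550363] [0.61303184 0.13407649 0.13999792]
0.5987725869226901 0.1209774599143805
False
[0.59921083 0.12109299 0.14007693] [-3.91580323  1.06683816 10.28005606]
handle c [ 0.658  -0.0168] ang 149.82 len 0.1272 ztop 0.1098 140
```

Force is 10 N, above the 5.3 N spring, with the TCP stalled at 0.140, so the pump is at its stop. Next: back up, look from over the tray.

```bash
python3 - <<'E'
from h import *
robot.sleep(.15); robot.move_straight([.5988,.121,.20],vel=.1)
robot.grip(1.0); robot.goto([.621,.002,.25],DN); robot.sleep(.2)
f=snap('wrist','w2'); fit(f); fit(snap('scene','s2')); print(robot.sense()['tcp_pos'],robot.sense()['t'])
E
```

```text
handle c [0.6236 0.0024] ang 149.76 len 0.2113 ztop 0.1067 2849
pump 0.6013 0.1171 r 0.0177 med [0.5994 0.1186 0.1373] 1231
handle c [6.218e-01 3.000e-04] ang 150.04 len 0.213 ztop 0.1077 444
pump 0.5997 0.1182 r 0.0172 med [0.5981 0.1183 0.1365] 92
[0.62073946 0.00337902 0.24948083] 9.475
```

View pics/w2.png

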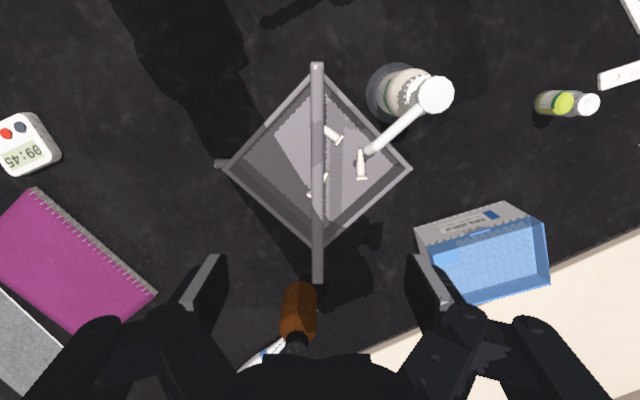

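The pump is back up (top at 0.137, as before). The handle (317,65)–(317,283) lies centred between the fingers. Grasp it, lift 30 mm, draw it away, then raise it.

```bash
sed -i 's/radians(149.3)/radians(149.6)/' h.py; python3 - <<'E'
from h import *
g=np.array([.629,-.001,.089])
robot.goto(list(g+[0,0,.10]),DN); robot.move_straight(list(g),vel=.08,contact_N=15)
robot.grip(0.0,100); s=robot.sense(); print(s['tcp_pos'],s['opening'],s['gripper_force'],s['wrist_force'])
robot.move_straight(list(g+[0,0,.03]),vel=.06); s=robot.sense(); print(s['tcp_pos'],s['opening'],s['wrist_force'])
robot.move_straight(list(g+[-.03,-.11,.03]),vel=.08)
robot.move_straight(list(g+[-.03,-.11,.19]),vel=.1)
s=robot.sense(); print(s['tcp_pos'],s['t'],s['opening'],s['wrist_force'],s['gripper_force']); 
for p in [s['tcp_pos'],(.6,-.08,.27),(.6,-.12,.27)]:
  for a in (15,31):
    q=robot.inverse_kinematics(p,tilt(a)); print(a,None if q is None else np.round(q,2))
print(np.round(s['joint_pos'],2)); snap('scene','s3')
E
```

```text
[ 0.62922711 -0.00089141  0.08932946] 0.12018019959383877 97.93417811393738 [-0.50309353 -0.25018809  2.74423434]
[ 0.6288488  -0.00095508  0.11906099] 0.12289177795485684 [-0.20143271 -0.82912566 -3.52340529]
[ 0.59866706 -0.11088076  0.27825314] 15.8833 0.12373065781105823 [-0.22286249 -0.84369684 -3.93645983] 97.48446822166443
15 [ 0.01  0.31  0.29  1.73 -0.39  1.08  1.5 ]
31 [ 0.19  0.31  0.21  1.79 -0.7   1.08  1.78]
15 [-0.03  0.3   0.27  1.76 -0.38  1.05  1.45]
31 [ 0.15  0.3   0.2   1.83 -0.7   1.03  1.75]
15 [ 0.03  0.32  0.29  1.73 -0.39  1.07  1.52]
31 [ 0.21  0.33  0.21  1.79 -0.7   1.07  1.81]
[-0.15  0.34  0.34  1.67 -0.12  1.16  1.27]
```

View pics/s3.png

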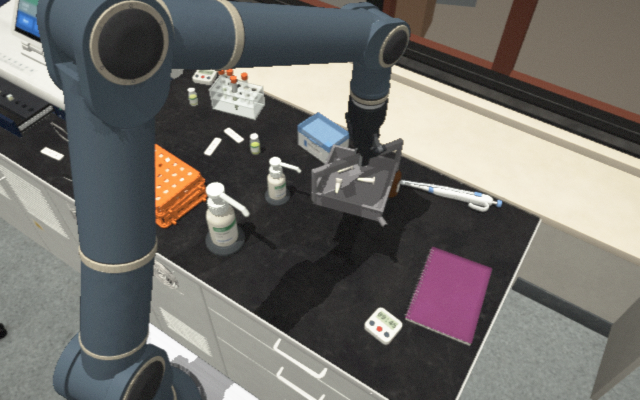

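The tray is held level in the air at (357,180), with the spout at (382,219) and the bottle upright. Now tip it in place, gently, to 31°.

```bash
python3 - <<'E'
from h import *
p=np.array(robot.sense()['tcp_pos'])
for i,a in enumerate((8,16,24,32)):
    robot.move_straight(list(p+[0,0,.001*(i+1)]),vel=.002,attitude=tilt(a))
robot.sleep(1.5); s=robot.sense(); print(s['tcp_pos'],s['tcp_rot'],tilt(32),s['t'],s['opening'],s['gripper_force'])
f=snap('scene','s4'); c=f['image'][110:260,270:450,::-1]; cv2.imwrite('pics/c4.png',cv2.resize(c,None,fx=4,fy=4,interpolation=cv2.INTER_CUBIC))
E
```

```text
[ 0.59870093 -0.11089504  0.28231013] [ 2.58305847e+00 -3.27810548e-05  2.61104748e+00] [np.float64(2.5830872929516078), np.float64(-2.220446049250313e-16), np.float64(2.611012560983517)] 19.1833 0.12088681476887735 97.7725875377655
```

View pics/c4.png

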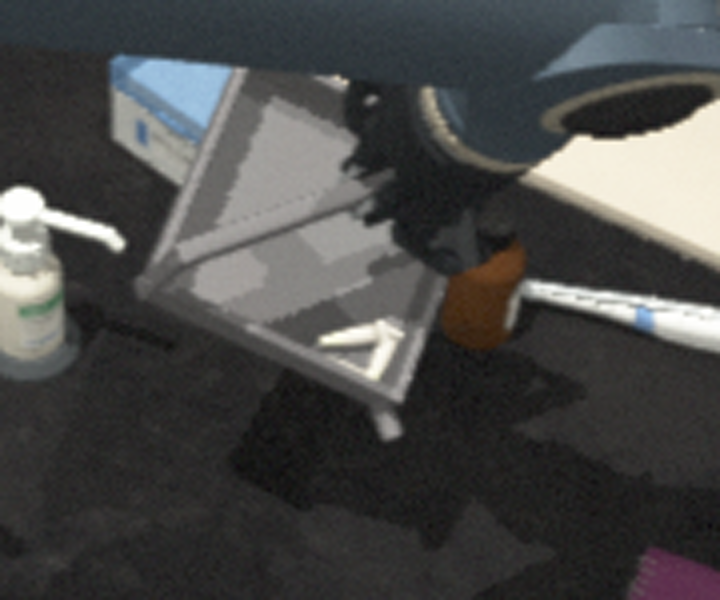

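Tubes lie in the spout corner at crop (350,335), (380,355) and possibly (395,328). I'll check the count and their positions in the tray frame, with a wrist view too.

```bash
python3 - <<'E'
from h import *
s=robot.sense(); R=Ro.from_euler('xyz',tilt(32)).as_matrix()
# tray axes from tool: y_tool=tray x, x_tool=tray y, z_tool=-tray z ; grip shift 8mm to tray -y
T=np.stack([R[:,1],R[:,0],-R[:,2]],1); O=np.array(s['tcp_pos'])-T@np.array([0,-.007,.089])
w=snap('wrist','w4')
ims=[]
for n,f in [('s',dict(np.load('s4.npz'))),('w',w),('t',snap('top','t4'))]:
    L=(cloud(f)-O)@T; im=f['image'].astype(int)
    inside=(abs(L[...,0])+abs(L[...,1])<.1)&(L[...,2]>0.005)&(L[...,2]<.035)
    white=inside&(im.min(-1)>170)
    k,l,st,c=cv2.connectedComponentsWithStats(white.astype(np.uint8))
    for i in range(1,k):
        if st[i,4]>3: print(n,st[i],L[l==i].min(0).round(3),L[l==i].max(0).round(3),L[l==i].mean(0).round(3))
cv2.imwrite('pics/c5.png',cv2.resize(w['image'][60:310,150:450,::-1],None,fx=2.4,fy=2.4,interpolation=cv2.INTER_CUBIC))
E
```

```text
s [350 190  20  15 109] [-0.091 -0.024  0.005] [-0.06   0.019  0.021] [-0.072 -0.005  0.015]
w [ 182  159   53   76 1741] [-0.099 -0.026  0.006] [-0.059  0.029  0.019] [-0.074  0.     0.015]
```

View pics/c5.png

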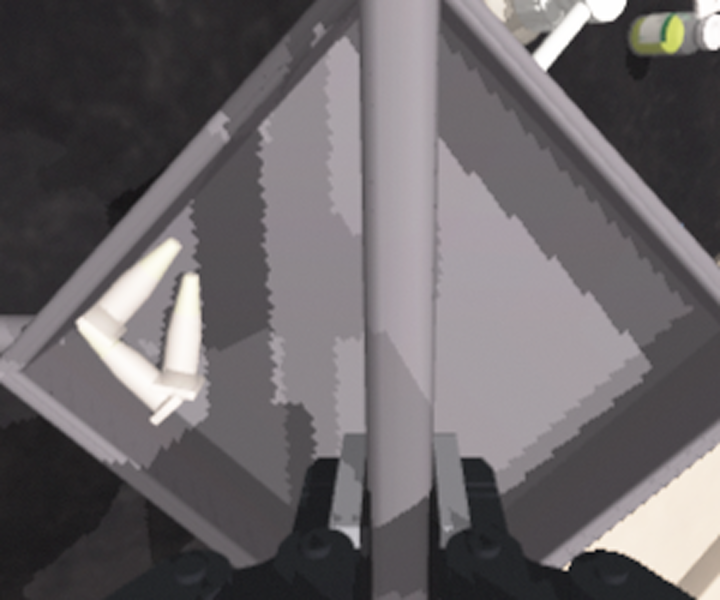

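All three tubes, at crop (130,290), (130,370) and (185,340), are in the spout corner, with tray x between −0.06 and −0.10 m. The tray is steady, so I'm handing the job in.

```bash
python3 -c "
from plant import robot
print(robot.close_job())"
```

```text
the job is handed in; nothing more can be done
None
```

The job is handed in: the pump was pressed to its stop and came back up, and the tray is held still in the air, tipped about 32° with all three tubes in the spout corner; no verdict was returned.

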